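# Steady the rocking citrus press

## Robot

A 6-joint arm with a two-finger parallel gripper is mounted at the origin on the work surface; the furniture and walls round the work are solid. World frame = base frame: x ahead of the robot, y to its left, z up, the work surface at z = 0. Lengths are in m, angles in rad, forces in N, time in s.
With the tool pointing down it reaches from about 0.35 to 0.975 m from the base axis. Payload 7.1 kg.
Tool frame: the origin (TCP) lies on the centre line of the jaws, within the pads' length; the fingertips stand 19 mm ahead of it and the grasp point (between the pads) is the TCP; z points along the fingers, y is the line along which they close (so a half turn about z gives the same grasp; the last joint's range is limited). The gripper opens to 88 mm and grips with 3 to 60 N. Pads are 20 mm wide; open, the fingers measure 115 mm over their backs; the gripper's body (75 mm by 178 mm) begins 61 mm behind the grasp point.
Start: joints at [1.291, 0.423, 1.63, -0, 1.089, -0.019], TCP at [0.161, 0.604, 0.214] pointing down, gripper open.
Joint ranges: [-3, 3], [-0.9, 2.11], [0.09, 2.58], [-1.31, 4.45], [0.11, 2.69], [-2.54, 2.54]. Speed limits (rad/s): [2.39, 2.39, 3.01, 3.14, 3.14, 3.14].

## Interface

Orientations are given as a unit quaternion [w, x, y, z].
In Python, from plant import * gives the robot as it stands.
- The arm moves only by the shell command python3 -m creep 'ROWS' [OPENING] [FORCE]. ROWS is JSON, a list that holds one entry, the list of rows, each a list of 6 numbers: the shift along the tool's x, y, z in units of 150 mm (1.0 is 150 mm), then the turn, a rotation vector about the tool's x, y, z in units of 2 pi rad (1.0 is 2 pi rad). A call has 1 to 10 rows; each row is the pose to reach, as a shift and turn from the pose commanded when the call began, along the tool's axes at that moment, turning the shorter way round; what a row does not reach only later rows make up. A row lasts 1/12 s, in which the tool goes at most 41.7 mm and 7.16 degrees, less where a joint would pass 70% of its speed; a pose out of reach is approached as far as the arm can. A call with a number of a shift or a turn outside -1 to 1 is refused whole. A call with a gripper value outside its range is refused whole. OPENING is the gripper command: -1 is shut, 1 is fully open, values between are in proportion, set as the call begins (- or left out, the last holds). The fingers move at their own pace and stop on an object; FORCE is the grip in N (left out, the last holds). Time passes only in rows, so rows that repeat a pose let the fingers close. It gives the time, the measured TCP pose, the force, the opening and the grip force at its end, in the units of the state.
- state(): the state, without advancing time (a new reading comes with each control period).
- grab_frame(name): name is "scene" or "top"; returns a dict with "color" (420x560x3 uint8, red, green, blue), "depth" (420x560 float32, m along the optical axis (not along the pixel's ray), 0 where there is no reading), "intrinsics" (3x3 intrinsics, pixels), "D" ([k1, k2, p1, p2, k3] as OpenCV has them; the pictures are not rectified), "R" (3x3) and "t" (3): a world point X has camera coordinates R X + t. Camera axes: x right, y down, z forward; pixel columns grow to the right and rows downward; lengths in m; the calibration is good to about 2 mm. A picture is of the moment at which its call begins.
- hand_in(): hands the job in; it is judged then, once.
The state is a dict: "clock": time; "joint_pos": joint angles; "qvel": joint speeds; "tau": joint torques, N m; "tool_pos": TCP position; "eef_rot": TCP orientation; "force": force on the tool from outside, world axes, zero at the start; "torque": the same for the moment, N m; "opening": finger opening in m; "finger_force": force on a finger pad.
Only numpy, scipy, OpenCV 4.12 (cv2) and the standard library are available. Lean on these libraries where they do the work, as an engineer would, in place of code of your own. Each camera call takes 0.05 s, during which the arm holds its last target. There are 200 camera calls.

## Task

The lever citrus press rocks on its wooden board because the board's screw foot, the one with the steel T-bar on top, has been wound up too far. Wind that foot down by its T-bar, without shoving the board along the worktop, until the board stands level and firm with its weight on all four feet, and let go; then push the press's lever right down to prove it and leave it down. Leave the bowl on the board and the other things round about where they are.

Things in the scene. Friction and masses are not known exactly. Their poses are not given: they have to be found in the camera images.
- juicing_board: Loose wooden board, 300 (x) x 310 (y) x 26 mm, its top 48 mm above its origin; 3.2 to 4.7 kg in all with the press bolted to its right half. Origin: centre of the board at the level of the fixed feet's soles; x from its near to its far edge (pointing away from the robot), y to its left edge, z square to it. Feet at x +-115, y +-120 mm: three fixed, 22 mm high, and the screw foot at far left.
- screw_foot: Adjustable foot at the board's far-left corner (x +115, y +120 mm): swivelling pad 34 mm across, 10 mm high, on the lower end of the jack screw. Origin: centre of its sole; z along the screw. It does not turn; one turn of the screw moves it 5 mm along the board's z. It starts 4.5 to 8.5 mm too short.
- jack_head (a point): Point on the axis of the steel jack screw (12 mm thick, head 22 mm across) at the middle of its T-bar, 92 mm above the pad's sole and 44 mm above the board's top when firm. Clockwise from above winds the foot down and lifts that corner of the board. It turns stiffly (0.05 N m), stays where it is left, and has almost one turn in hand beyond the right length.
- bar_end (a point): Middle of the ball at one end of the T-bar. The bar is a straight steel rod 10 mm thick, lying level across the screw's head, 48 mm to each side of the axis, with balls 16 mm across on both ends; it is free all round and can be pushed round with the closed fingertips or gripped. It starts at any angle.
- foot_far_right: Fixed foot, 34 mm across and 22 mm high, under the board's far-right corner (board x +115, y -120 mm). Origin: centre of its sole.
- foot_near_left: Like it, under the near-left corner (board x -115, y +120 mm). Origin: centre of its sole. Each of the four soles is rubber and gives about 0.06 mm per N: when the hanging foot just touches, some 0.4 turn more shares the weight and brings the board quite level. All four feet bear for about 0.3 turn either side of that.
- foot_near_right: Like it, under the near-right corner (board x -115, y -120 mm). Origin: centre of its sole. At the start the board leans down on the short screw foot, tipping about the line through the far-right and near-left feet (166 mm from either of the other two), and this foot hangs 2 to 6.5 mm above the worktop. With the screw foot too long the board leans the other way.
- press_lever (a joint): Angle of the press's lever, rad: 0 = right down (lever level, against its stop), grows as the grip is raised; starts 0.4 to 0.65. It stays where it is left; pushing it down takes about 3 N at the middle of the grip.
- lever_grip (a point): Middle of the lever's round grip, on its axis: the grip is a rod 24 mm in diameter and 92 mm long. 179 mm from the pivot. About 203 mm above the worktop when the lever is down, about 275 to 310 mm at the start.
- lever_pivot (a point): Pivot of the lever, 155 mm above the board's top, at the top of the press's column (board x +119, y -33 mm). The lever runs from it towards the board's near edge (-x) and swings in the board's x-z plane.
- bowl: Cereal bowl, 136 mm across, 61 mm high, standing on the near-left part of the board. Loose. Origin: centre of its underside.
- mug: Mug, 82 mm across, 91 mm high, on the worktop right of the board, near the robot. Loose. Origin: centre of its underside. (Over this part hangs a big pendant lamp, 260 mm across, its underside 720 mm above the worktop, about x 0.31, y -0.11 m.)
- teaspoon: Teaspoon, 138 mm long, lying on the worktop right of the board. Loose.
- peeler: Peeler, 170 mm long, lying on the worktop near the robot, to the right. Loose.
- lemon_one: Lemon, 83 mm long, lying on the small chopping board on the right. Loose.
- lemon_two: Second lemon, 75 mm long, lying on the small chopping board on the right. Loose.

How it is judged:
On the way, in this order (a step that is already met when the one before it is completed fails the run):
1. the board stands firm, level, all four feet bearing on the worktop, with the robot's hand off the board and everything on it (contact force between each of screw_foot, foot_far_right, foot_near_left, foot_near_right and anything else above 1 N and angle between juicing_board's own z axis and vertical below 0.012 rad and contact force between each of the arm, the fingers and juicing_board below 0.2 N), for 0.3 s.
2. the press's lever is right down (value of joint press_lever below 0.1 rad), for 0.1 s.
At the end, for the whole second after the job is handed in: Each of the four feet presses on the worktop with more than 1 N, the board is level within 0.012 rad, the lever is within 0.1 rad of right down, and the board is at rest within 30 mm of where it stood (contact force between each of screw_foot, foot_far_right, foot_near_left, foot_near_right and anything else above 1 N and angle between juicing_board's own z axis and vertical below 0.012 rad and value of joint press_lever below 0.1 rad and distance of juicing_board from where it was at the start of the episode below 0.03 m and linear speed of juicing_board below 0.02 m/s); the robot touches nothing.
It fails at once if the board is shoved more than 30 mm along the worktop (distance of juicing_board from where it was at the start of the episode above 0.03 m).
It fails at once if the bowl, mug, teaspoon, peeler or a lemon is moved more than 50 mm (distance of any of bowl, mug, teaspoon, peeler, lemon_one, lemon_two from where it was at the start of the episode above 0.05 m).
It also fails if it takes over 48 s, if anything falls off the work surface, if the arm or the gripper's body presses on something with over 40 N, if the wrist force passes 120 N, or if a joint passes its speed limit or range.

## Working session

There is one attempt and no reset: what is moved stays moved. The work goes in short steps, Python scripts to look and compute and a shell command to move; the robot and the scene stay as the last step left them, time stands still between calls to the robot, and variables do not carry over. Pictures are saved under pics/ and viewed, at most 10 in all, crops included, and the job is handed in when it is done.

```bash
mkdir -p pics; ls; cat > h.py <<'E'
from plant import *
import numpy as np, cv2
def get(n):
    f=grab_frame(n); return f
def pts(f):
    d=f["depth"]; h,w=d.shape; u,v=np.meshgrid(np.arange(w),np.arange(h))
    p=np.stack([u,v],-1).reshape(-1,1,2).astype(np.float64)
    n=cv2.undistortPoints(p,f["intrinsics"],np.array(f["D"])).reshape(h,w,2)
    c=np.concatenate([n*d[...,None],d[...,None]],-1)
    P=(c-f["t"])@f["R"]; P[d==0]=np.nan; return P
def ray(f,uv):
    n=cv2.undistortPoints(np.array(uv,float).reshape(-1,1,2),f["intrinsics"],np.array(f["D"])).reshape(-1,2)
    d=np.c_[n,np.ones(len(n))]@f["R"]; return -f["R"].T@f["t"],d
def onz(f,uv,z):
    o,d=ray(f,uv); return o+d*((z-o[2])/d[:,2])[:,None]
E
python3 - <<'E'
from h import *
import pickle
s=state(); print(s)
for n in("scene","top"):
    f=get(n); f={k:np.array(v) for k,v in f.items()}; pickle.dump(f,open(n+"0.pkl","wb"))
    cv2.imwrite(f"pics/{n}0.png",f["color"][...,::-1]); print(n,-f["R"].T@f["t"],f["R"][2],(f["depth"]>0).mean())
E
```

```text
pics
{'clock': 0.0, 'joint_pos': array([ 1.29099324e+00,  4.23820675e-01,  1.63071079e+00,  3.01018990e-06,
        1.08857907e+00, -1.90053253e-02]), 'qvel': array([ 6.68806152e-04, -4.31251579e-05, -3.77218100e-04, -7.83464916e-04,
       -1.08993956e-03, -1.10134783e-03]), 'tau': array([ 5.74023998e-04, -5.44623613e+01, -2.73671061e+01,  6.43026643e-02,
        2.28388788e-02, -1.14171814e-04]), 'tool_pos': array([0.16097526, 0.60331651, 0.21310613]), 'eef_rot': array([-1.14285928e-04,  1.30030305e-01,  9.91509730e-01, -7.50289457e-04]), 'force': array([ 0.46048763, -0.40515361, -0.73319302]), 'torque': array([ 0.05648609, -0.01057031,  0.03047748]), 'finger_force': 0.0, 'opening': 0.08839980147464783}
scene [-0.11829518 -1.04990086  0.78412434] [ 0.40855413  0.78790245 -0.46075291] 0.9960076530612245
top [0.38656403 0.05077504 1.44142131] [ 0.08644366  0.0169879  -0.99611189] 0.9958375850340137
```

View pics/scene0.png

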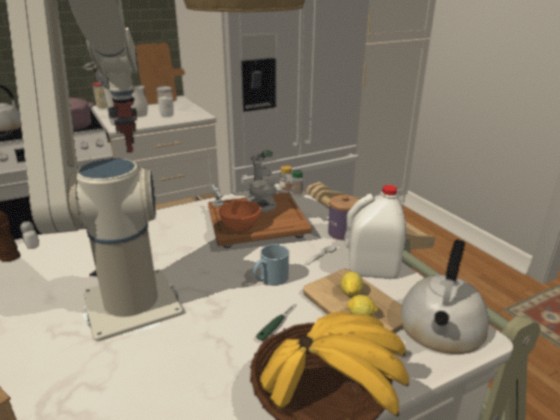

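View pics/top0.png

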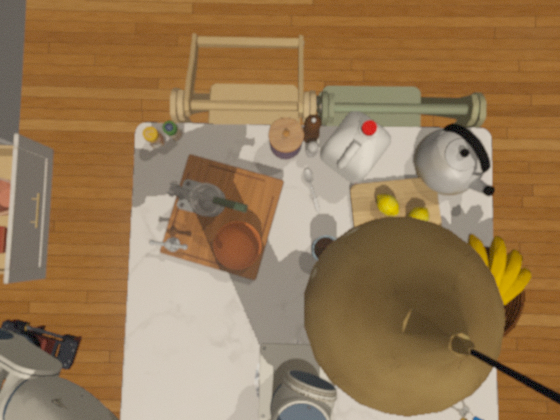

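The scene view shows the board at about (258,217) with the press behind the bowl. The top view shows the board from (165,160) to (280,275), the bowl at (237,247), the lever grip at (228,203), and steel items at (175,190) and (172,243). I'll zoom in and get coordinates.

```bash
python3 - <<'E'
from h import *
import pickle
f=pickle.load(open("top0.pkl","rb")); P=pts(f)
c=cv2.resize(f["color"][140:290,140:300],None,fx=5,fy=4*1.0*5/4,interpolation=cv2.INTER_CUBIC)[:600*2]
c=cv2.resize(f["color"][150:270,145:300],None,fx=5,fy=5,interpolation=cv2.INTER_CUBIC)
cv2.imwrite("pics/topc.png",c[...,::-1])
g=pickle.load(open("scene0.pkl","rb")); Q=pts(g)
c=cv2.resize(g["color"][140:250,195:325],None,fx=5,fy=5,interpolation=cv2.INTER_CUBIC)
cv2.imwrite("pics/scenec.png",c[...,::-1])
for u,v in[(228,203),(205,198),(175,190),(172,243),(178,232),(237,247),(200,265),(270,190),(300,400),(215,235),(185,220)]:
    print((u,v),np.round(P[v,u],3))
E
```

```text
(228, 203) [0.499 0.185 0.289]
(205, 198) [0.514 0.248 0.255]
(175, 190) [0.538 0.335 0.212]
(172, 243) [0.4   0.365 0.09 ]
(178, 232) [0.433 0.36  0.042]
(237, 247) [0.393 0.182 0.053]
(200, 265) [0.336 0.297 0.004]
(270, 190) [0.564 0.089 0.051]
(300, 400) [0.066 0.004 0.387]
(215, 235) [0.427 0.248 0.048]
(185, 220) [0.469 0.34  0.043]
```

View pics/topc.png

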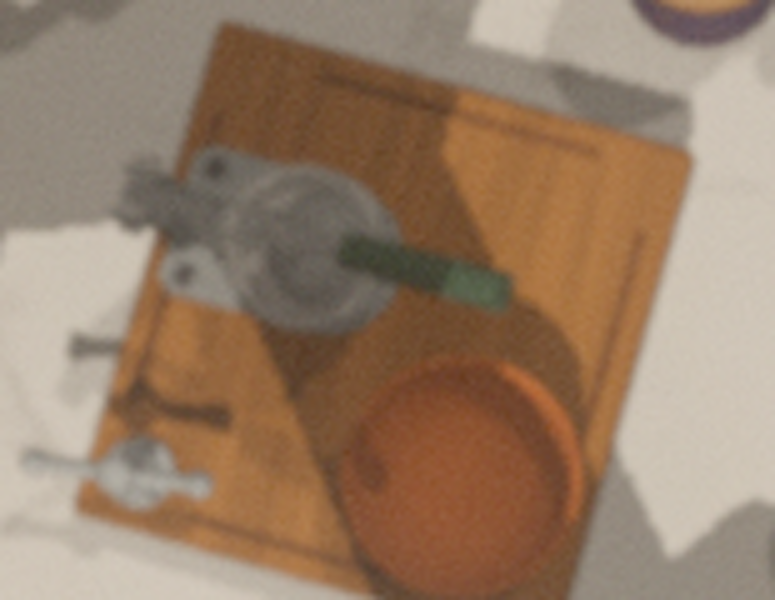

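View pics/scenec.png

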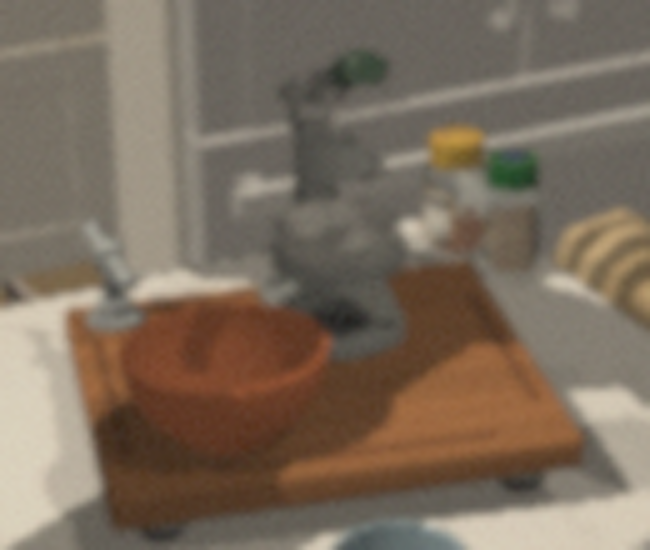

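The crops show the board turned so that its far-left corner is at crop (80,510), lower left. The steel T-bar's balls are near crop (32,460) and (208,485), which is top px about (151,242) and (187,247). The lever's green grip runs from crop (340,250) to (510,290).

```bash
cat >> h.py <<'E'
def plane(X):
    X=X[np.isfinite(X).all(1)]
    m=np.ones(len(X),bool)
    for _ in range(6):
        A=np.c_[X[:,:2],np.ones(len(X))]
        k=np.linalg.lstsq(A[m],X[m,2],rcond=None)[0]; r=X[:,2]-A@k; m=abs(r)<max(2.5*1.48*np.median(abs(r[m])),5e-4)
    return k,r[m].std(),m.sum()
def wood(f,P):
    hsv=cv2.cvtColor(f["color"],cv2.COLOR_RGB2HSV); H,S=hsv[...,0],hsv[...,1]
    m=(H<20)&(S>90)&(P[...,2]>.03)&(P[...,2]<.062)&(P[...,1]>0)&(P[...,0]<.75)
    n,l,st,_=cv2.connectedComponentsWithStats(m.astype(np.uint8)); return l==1+np.argmax(st[1:,4])
E
python3 - <<'E'
from h import *
import pickle
f=pickle.load(open("top0.pkl","rb")); P=pts(f)
g=pickle.load(open("scene0.pkl","rb")); Q=pts(g)
for n,F,X in(("top",f,P),("scene",g,Q)):
    m=wood(F,X); m2=cv2.erode(m.astype(np.uint8),np.ones((5,5)))>0
    k,s,c=plane(X[m2]); print(n,"board",k,s,c)
    t=(abs(X[...,2])<.012)&(X[...,0]>.2)&(X[...,0]<.75)&(X[...,1]>-.2)&(X[...,1]<.5); kt,s,c=plane(X[t]); print(" table",kt,s,c)
    if n=="top":
        cn=max(cv2.findContours(m.astype(np.uint8),0,2)[0],key=cv2.contourArea)
        print(m.sum(), cv2.minAreaRect(cn))
cor=np.array([(190,154.4),(283,180),(161,252)])
C=onz(f,cor,.046); print(C, np.linalg.norm(C[1]-C[0]),np.linalg.norm(C[2]-C[0]))
# steel points in top between 0.07 and 0.13
z=P[...,2]; m=(z>.065)&(z<.13); m[:,:145]=0;m[:,195:]=0;m[:234]=0;m[256:]=0
ys,xs=np.nonzero(m)
for u,v in zip(xs,ys): print(u,v,np.round(P[v,u]*1000).astype(int),end=";")
hsv=cv2.cvtColor(f["color"],cv2.COLOR_RGB2HSV)
m=(hsv[...,0]>35)&(hsv[...,0]<90)&(hsv[...,1]>50)&(z>.2)&(z<.34);m[:,:195]=0;m[:,260:]=0
X=P[m]; print("\ngrip top",m.sum(),X.min(0),X.max(0),np.median(X,0))
hs=cv2.cvtColor(g["color"],cv2.COLOR_RGB2HSV);zz=Q[...,2]
m=(hs[...,0]>35)&(hs[...,0]<95)&(hs[...,1]>45)&(zz>.2)&(zz<.34)&(Q[...,0]>.35)&(Q[...,0]<.65)&(Q[...,1]>.05)&(Q[...,1]<.4)
X=Q[m]; print("grip scene",m.sum(),X.min(0),X.max(0),np.median(X,0))
zz=Q[...,2]; m=(zz>.065)&(zz<.13)&(Q[...,0]<.46)&(Q[...,0]>.33)&(Q[...,1]>.27)&(Q[...,1]<.45)
for v,u in zip(*np.nonzero(m)): print(u,v,np.round(Q[v,u]*1000).astype(int),end=";")
E
```

```text
top board [ 0.01978993 -0.03203168  0.04594243] 0.0028285074543143614 4256
 table [ 0.00249768  0.00080653 -0.00046838] 0.0029910081521701644 21802
6476 ((221.9332275390625, 216.0882568359375), (99.24737548828125, 103.62554168701172), 16.557069778442383)
scene board [ 0.01720548 -0.02854883  0.04396858] 0.0016538166765763915 1473
 table [-0.00047278 -0.00108481 -0.00106018] 0.0015961904521853353 10448
[[0.66718512 0.33192962 0.046     ]
 [0.5953204  0.05057865 0.046     ]
 [0.37313265 0.40645621 0.046     ]] 0.29038407017557094 0.3033497440995679
150 240 [407 426  98];151 240 [407 423  99];152 240 [407 422  94];149 241 [404 429  96];150 241 [404 427  96];151 241 [404 423  98];152 241 [404 421  97];153 241 [404 417  99];154 241 [404 415  96];167 241 [405 377 101];168 241 [405 374  99];169 241 [405 371 103];170 241 [406 372  87];149 242 [401 428 101];150 242 [401 426  98];151 242 [401 423  98];152 242 [401 421  93];153 242 [402 418  97];154 242 [402 414  98];155 242 [402 411  99];156 242 [402 410  93];157 242 [402 407  94];158 242 [402 404  95];159 242 [402 401  95];160 242 [402 399  9
[... 4534 characters left out ...]
193 [391 368  84];217 193 [388 350  92];218 193 [388 338  97];219 193 [393 342  94];220 193 [398 345  92];215 194 [388 371  79];216 194 [390 366  81];217 194 [393 365  81];218 194 [387 336  95];219 194 [386 325  99];220 194 [390 326  98];221 194 [392 321 100];216 195 [391 370  76];217 195 [396 372  74];218 195 [381 322  98];219 195 [387 328  94];220 195 [388 320  97];221 195 [391 318  98];222 195 [395 320  95];216 196 [392 372  71];217 196 [393 366  73];218 196 [384 329  90];219 196 [384 321  94];220 196 [386 316  95];221 196 [392 321  92];222 196 [394 319  92];216 197 [388 363  71];217 197 [392 362  71];218 197 [396 363  69];219 197 [383 318  91];220 197 [387 319  90];221 197 [389 315  91];
```

```bash
cat >> h.py <<'E'
from scipy.spatial.transform import Rotation as Ro
def togo(p,yaw=None):
    "shift (150mm units, tool axes) and turn (2pi units) to TCP p with tool y at yaw deg"
    s=state(); q=s["eef_rot"]; R=Ro.from_quat(np.r_[q[1:],q[0]]).as_matrix()
    cur=np.degrees(np.arctan2(R[1,1],R[0,1]))
    sh=R.T@(np.array(p)-s["tool_pos"])/.15
    print("t",round(s["clock"],2),"pos",s["tool_pos"].round(4),"yaw",cur.round(1),"q6",s["joint_pos"][5].round(3),"F",s["force"].round(1),"M",s["torque"].round(2),"shift",sh.round(3), "turn",None if yaw is None else round(-(yaw-cur)/360,4))
E
python3 -m creep '[[[-0.2,-0.11,0,0,0,-0.0199],[-0.45,-0.26,0,0,0,-0.0398],[-0.7,-0.4,0,0,0,-0.0597],[-0.95,-0.54,0,0,0,-0.0796],[-0.95,-0.54,0,0,0,-0.0995],[-0.95,-0.54,0,0,0,-0.119],[-0.95,-0.54,0,0,0,-0.138]]]' 0.3
python3 -c "
from h import *
togo([.395,.3735,.18],173.2)"
```

```text
clock: 0.68
tool_pos: [0.2788, 0.4877, 0.2136]
eef_rot: [-0.0, -0.296, 0.955, -0.0]
force: [-0.9, 0.3, -0.2]
opening: 0.0569
finger_force: 0.0
t 0.68 pos [0.2788 0.4877 0.2136] yaw 124.5 q6 -1.142 F [-0.9  0.3 -0.2] M [0.03 0.05 0.02] shift [-0.208 -1.066  0.224] turn -0.1353
```

```bash
python3 -m creep '[[[-0.04,-0.2,0,0,0,-0.0199],[-0.1,-0.45,0,0,0,-0.0398],[-0.14,-0.68,0,0,0,-0.0597],[-0.18,-0.87,0.05,0,0,-0.0796],[-0.2,-0.98,0.15,0,0,-0.0995],[-0.2,-1.0,0.22,0,0,-0.119],[-0.208,-1.0,0.224,0,0,-0.1353],[-0.208,-1.0,0.224,0,0,-0.1353]]]' 0.3
python3 - <<'E'
from h import *
togo([.395,.3735,.095],173.2)
g=get("scene")
c=cv2.resize(g["color"][140:250,180:310],None,fx=5,fy=5,interpolation=cv2.INTER_CUBIC)
cv2.imwrite("pics/s2.png",c[...,::-1])
E
```

```text
clock: 1.35
tool_pos: [0.3881, 0.3814, 0.1792]
eef_rot: [-0.001, -0.663, 0.748, -0.0]
force: [1.0, -1.4, 0.6]
opening: 0.057
finger_force: 0.0
t 1.35 pos [0.3881 0.3814 0.1792] yaw 173.1 q6 -2.267 F [ 1.  -1.4  0.6] M [ 0.06  0.15 -0.03] shift [ 0.046 -0.052  0.562] turn -0.0002
```

View pics/s2.png

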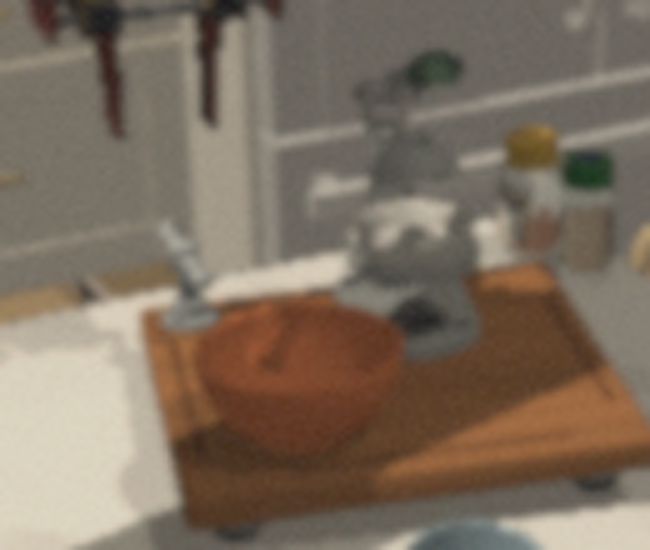

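The fingertips at crop (115,130) and (210,125) straddle the spot above the T-bar, which is clear. I'll go down and grip.

```bash
python3 -m creep '[[[0.046,-0.052,0.0,0,0,0],[0.046,-0.052,0.2,0,0,0],[0.046,-0.052,0.4,0,0,0],[0.046,-0.052,0.52,0,0,0],[0.046,-0.052,0.56,0,0,0],[0.046,-0.052,0.56,0,0,0]]]' 0.3 && python3 -m creep '[[[0,0,0,0,0,0],[0,0,0,0,0,0],[0,0,0,0,0,0],[0,0,0,0,0,0]]]' -1 15
python3 -c "
from h import *
togo([.395,.3735,.095],173.2)"
```

```text
clock: 1.9
tool_pos: [0.3945, 0.3739, 0.0952]
eef_rot: [-0.001, -0.662, 0.75, -0.0]
force: [-0.9, 0.2, 0.3]
opening: 0.0571
finger_force: 0.0
clock: 2.23
tool_pos: [0.3956, 0.3752, 0.0975]
eef_rot: [0.001, -0.662, 0.749, 0.0]
force: [-0.9, -0.0, -0.1]
opening: 0.034
finger_force: 0.0
t 2.23 pos [0.3956 0.3752 0.0975] yaw 172.9 q6 -2.281 F [-0.9 -0.  -0.1] M [0.1  0.12 0.01] shift [0.012 0.003 0.016] turn -0.0007
```

```bash
python3 -m creep '[[[0,0,0,0,0,0],[0,0,0,0,0,0],[0,0,0,0,0,0],[0,0,0,0,0,0],[0,0,0,0,0,0]]]' -1 15
python3 -m creep '[[[0,0,0,0,0,0.019],[0,0,0,0,0,0.038],[0,0,0,0,0,0.057],[0,0,0,0,0,0.076],[0,0,0,0,0,0.095],[0,0,0,0,0,0.114],[0,0,0,0,0,0.133],[0,0,0,0,0,0.152],[0,0,0,0,0,0.171],[0,0,0,0,0,0.19]]]' -1 15
python3 -c "
from h import *
togo([.395,.3735,.095],173.2)"
```

```text
clock: 2.65
tool_pos: [0.395, 0.3746, 0.0963]
eef_rot: [-0.0, -0.662, 0.749, -0.0]
force: [0.2, -0.7, 0.9]
opening: 0.0016
finger_force: 0.0
clock: 3.48
tool_pos: [0.395, 0.3746, 0.0962]
eef_rot: [-0.0, -0.124, 0.992, -0.0]
force: [-0.8, 0.0, 0.1]
opening: 0.0005
finger_force: 0.0
t 3.48 pos [0.395  0.3746 0.0962] yaw 104.2 q6 -1.082 F [-0.8  0.   0.1] M [ 0.04  0.06 -0.01] shift [ 0.002 -0.007  0.008] turn -0.1916
```

Nothing was gripped, so I need to look.

```bash
python3 - <<'E'
from h import *
import pickle
f=get("top");g=get("scene")
a=cv2.resize(f["color"][190:290,110:240],None,fx=4,fy=4,interpolation=cv2.INTER_CUBIC)
b=cv2.resize(g["color"][140:240,195:262],None,fx=4,fy=4,interpolation=cv2.INTER_CUBIC)
cv2.imwrite("pics/s3.png",np.hstack([a,b])[...,::-1])
E
```

```text
(no output)
```

View pics/s3.png

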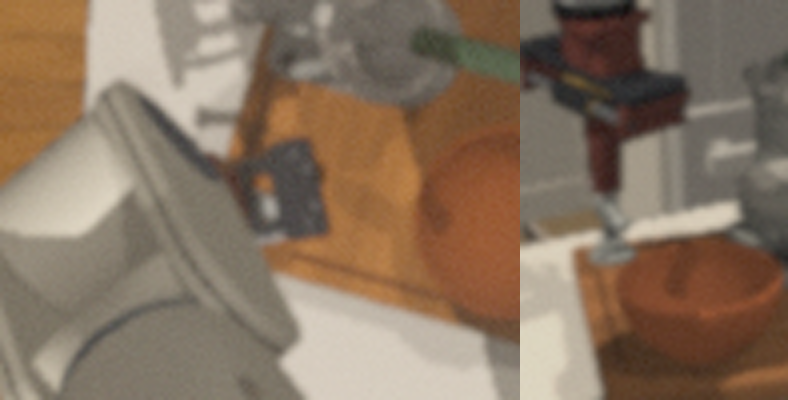

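The scene crop shows the closed fingers ending at crop (605,190), on the bar at head height, and the bar has not turned. I'll measure the fingertips in 3D.

```bash
python3 - <<'E'
from h import *
g=get("scene");Q=pts(g);hs=cv2.cvtColor(g["color"],cv2.COLOR_RGB2HSV)
for v in range(166,200,2):
    print(v,*[(u,tuple(int(x) for x in hs[v,u]),*(np.nan_to_num(Q[v,u])*1000).round().astype(int)) for u in range(213,222,2)])
E
```

```text
166 (213, (20, 74, 90), np.int64(376), np.int64(339), np.int64(201)) (215, (23, 31, 73), np.int64(381), np.int64(333), np.int64(202)) (217, (165, 10, 49), np.int64(391), np.int64(341), np.int64(197)) (219, (7, 78, 59), np.int64(402), np.int64(351), np.int64(191)) (221, (4, 93, 63), np.int64(384), np.int64(283), np.int64(219))
168 (213, (20, 74, 72), np.int64(377), np.int64(343), np.int64(192)) (215, (13, 24, 73), np.int64(379), np.int64(328), np.int64(196)) (217, (0, 13, 77), np.int64(381), np.int64(313), np.int64(202)) (219, (5, 57, 80), np.int64(387), np.int64(310), np.int64(202)) (221, (2, 121, 78), np.int64(385), np.int64(287), np.int64(210))
170 (213, (7, 101, 53), np.int64(385), np.int64(367), np.int64(174)) (215, (4, 104, 54), np.int64(388), np.int64(355), np.int64(178)) (217, (5, 68, 64), np.int64(391), np.int64(341), np.int64(182)) (219, (7, 77, 73), np.int64(384), np.int64(305), np.int64(197)) (221, (6, 115, 71), np.int64(385), np.int64(288), np.int64(203))
172 (213, (7, 130, 61), np.int64(388), np.int64(376), np.int64(163)) (215, (1, 118, 56), np.int64(386), np.int64(349),
[... 3823 characters left out ...]
t64(391), np.int64(319), np.int64(101))
196 (213, (18, 86, 130), np.int64(835), np.int64(1668), np.int64(-575)) (215, (17, 63, 114), np.int64(828), np.int64(1608), np.int64(-548)) (217, (26, 18, 100), np.int64(392), np.int64(364), np.int64(74)) (219, (30, 17, 132), np.int64(384), np.int64(321), np.int64(94)) (221, (22, 28, 138), np.int64(389), np.int64(315), np.int64(95))
198 (213, (18, 43, 195), np.int64(425), np.int64(502), np.int64(0)) (215, (20, 35, 152), np.int64(433), np.int64(501), np.int64(-2)) (217, (30, 15, 83), np.int64(394), np.int64(369), np.int64(63)) (219, (22, 26, 109), np.int64(400), np.int64(366), np.int64(63)) (221, (19, 35, 180), np.int64(452), np.int64(484), np.int64(1))
```

```bash
python3 - <<'E'
from h import *
g=get("scene")
def pj(p): return cv2.projectPoints(np.array(p,float).reshape(-1,1,3),cv2.Rodrigues(g["R"])[0],np.array(g["t"]),g["intrinsics"],np.array(g["D"]))[0].reshape(-1,2).round(1)
c=np.array([.3881,.3814,0]);d=np.array([np.cos(np.radians(173.1)),np.sin(np.radians(173.1)),0])*.036
for z in(.16,.175,.19): print(z,pj([c+d+[0,0,z],c-d+[0,0,z]]))
for z in(.077,.092,.106): print(z,pj([.395,.3746,z]))
print(state()["tool_pos"],state()["joint_pos"])
E
```

```text
0.16 [[202.4 173.6]
 [222.5 170.8]]
0.175 [[202.1 169.6]
 [222.2 166.8]]
0.19 [[201.8 165.6]
 [222.  162.8]]
0.077 [[216.5 193.9]]
0.092 [[216.2 190.1]]
0.106 [[216.  186.5]]
[0.39499335 0.37460132 0.09622427] [ 7.37037455e-01  4.74778683e-01  1.88445122e+00  1.98795734e-05
  7.82478550e-01 -1.09171324e+00]
```

The cameras show the fingertips about 25 mm higher than TCP−19 mm, so the grip passed over the head. I'll turn back to be square to the bar, go 20 mm lower while watching the force, and close again.

```bash
python3 -m creep '[[[0,0,0,0,0,0],[0,0,0,0,0,-0.019],[0,0,0,0,0,-0.038],[0,0,0,0,0,-0.057],[0,0,0,0,0,-0.076],[0,0,0,0,0,-0.095],[0,0,0,0,0,-0.114],[0,0,0,0,0,-0.133],[0,0,0,0,0,-0.152],[0,0,0,0,0,-0.171]]]' 0.3 15
python3 -m creep '[[[0,0,0,0,0,-0.019],[0,0,0.04,0,0,-0.019],[0,0,0.08,0,0,-0.019],[0,0,0.12,0,0,-0.019],[0,0,0.14,0,0,-0.019],[0,0,0.14,0,0,-0.019]]]' 0.3
python3 -m creep '[[[0,0,0,0,0,0],[0,0,0,0,0,0],[0,0,0,0,0,0],[0,0,0,0,0,0],[0,0,0,0,0,0],[0,0,0,0,0,0],[0,0,0,0,0,0],[0,0,0,0,0,0]]]' -1 15
python3 -c "
from h import *
togo([.395,.3735,.075],173.2)"
```

```text
clock: 4.52
tool_pos: [0.395, 0.3746, 0.0963]
eef_rot: [-0.0, -0.62, 0.785, -0.0]
force: [-0.3, -0.5, -0.1]
opening: 0.0569
finger_force: 0.0
clock: 5.02
tool_pos: [0.3944, 0.374, 0.074]
eef_rot: [-0.001, -0.662, 0.75, -0.0]
force: [-0.3, -0.7, -0.2]
opening: 0.0573
finger_force: 0.0
clock: 5.68
tool_pos: [0.3951, 0.3747, 0.0754]
eef_rot: [0.0, -0.662, 0.749, 0.0]
force: [0.6, -0.5, 1.0]
opening: 0.0216
finger_force: 15.0
t 5.68 pos [0.3951 0.3747 0.0754] yaw 173.0 q6 -2.282 F [ 0.6 -0.5  1. ] M [0.1  0.1  0.05] shift [ 0.008 -0.     0.003] turn -0.0007
```

Gripped at 21.6 mm, the 22 mm head, with 15 N. I'll wind clockwise with a firmer grip.

```bash
R='import sys'; python3 -m creep '[[[0,0,0,0,0,0.01],[0,0,0,0,0,0.029],[0,0,0,0,0,0.048],[0,0,0,0,0,0.067],[0,0,0,0,0,0.086],[0,0,0,0,0,0.105],[0,0,0,0,0,0.124],[0,0,0,0,0,0.143],[0,0,0,0,0,0.162],[0,0,0,0,0,0.181]]]' -1 30
python3 - <<'E'
from h import *
togo([.395,.3735,.075])
f=get("top");g=get("scene")
a=cv2.resize(f["color"][190:290,110:240],None,fx=4,fy=4,interpolation=cv2.INTER_CUBIC)
b=cv2.resize(g["color"][140:240,195:262],None,fx=4,fy=4,interpolation=cv2.INTER_CUBIC)
cv2.imwrite("pics/s4.png",np.hstack([a,b])[...,::-1])
E
```

```text
clock: 6.52
tool_pos: [0.3953, 0.3744, 0.0754]
eef_rot: [0.0, -0.152, 0.988, -0.0]
force: [0.1, -2.0, 1.6]
opening: 0.0211
finger_force: 30.0
t 6.52 pos [0.3953 0.3744 0.0754] yaw 107.5 q6 -1.139 F [ 0.1 -2.   1.6] M [-0.43 -0.32  0.05] shift [ 0.004 -0.005  0.002] turn None
```

View pics/s4.png

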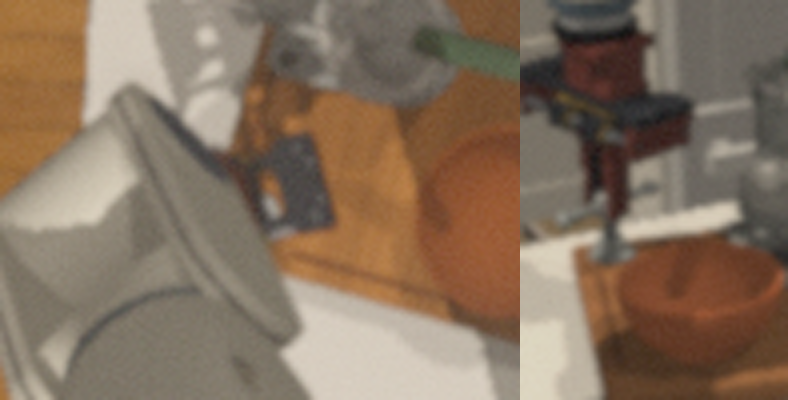

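The bar has turned with the hand: its ends now show at crop (570,217) and (648,187). I'll go on winding.

```bash
A='[[[0,0,0,0,0,0.019],[0,0,0,0,0,0.038],[0,0,0,0,0,0.057],[0,0,0,0,0,0.076],[0,0,0,0,0,0.095],[0,0,0,0,0,0.114],[0,0,0,0,0,0.133],[0,0,0,0,0,0.152],[0,0,0,0,0,0.171],[0,0,0,0,0,0.19]]]' >/dev/null
python3 -m creep '[[[0,0,0,0,0,0.019],[0,0,0,0,0,0.038],[0,0,0,0,0,0.057],[0,0,0,0,0,0.076],[0,0,0,0,0,0.095],[0,0,0,0,0,0.114],[0,0,0,0,0,0.133],[0,0,0,0,0,0.152],[0,0,0,0,0,0.171],[0,0,0,0,0,0.19]]]'
python3 -m creep '[[[0,0,0,0,0,0.019],[0,0,0,0,0,0.038],[0,0,0,0,0,0.057],[0,0,0,0,0,0.076],[0,0,0,0,0,0.095],[0,0,0,0,0,0.114],[0,0,0,0,0,0.133],[0,0,0,0,0,0.152],[0,0,0,0,0,0.171],[0,0,0,0,0,0.19]]]'
python3 -m creep '[[[0,0,0,0,0,0.019],[0,0,0,0,0,0.038],[0,0,0,0,0,0.057],[0,0,0,0,0,0.076],[0,0,0,0,0,0.095],[0,0,0,0,0,0.114],[0,0,0,0,0,0.133],[0,0,0,0,0,0.152],[0,0,0,0,0,0.169],[0,0,0,0,0,0.169]]]'
cat >> h.py <<'E'
def tilt(n=3):
    for c in("top","scene"):
        B=[];T=[]
        for _ in range(n):
            F=get(c); X=pts(F); m=cv2.erode(wood(F,X).astype(np.uint8),np.ones((5,5)))>0; B.append(X[m])
            t=(abs(X[...,2])<.012)&(X[...,0]>.2)&(X[...,0]<.75)&(X[...,1]>-.2)&(X[...,1]<.5); T.append(X[t])
        k,s,N=plane(np.vstack(B)); t,_,_=plane(np.vstack(T)); d=(k-t)*1e3
        # tilt towards screw foot corner: downhill direction
        a=np.radians(75.7); ex=np.array([np.cos(a),np.sin(a)]); ey=np.array([-ex[1],ex[0]])
        u=(115*ex+120*ey)/166.2; w=np.array([-u[1],u[0]])
        print(c,"slope",d[:2].round(1),"down-to-screw mrad",round(-d[:2]@u,2),"other",round(d[:2]@w,2),"z at centre",round(float(k@[.485,.235,1])*1e3,2),N)
E
python3 -c "
from h import *
togo([.395,.3735,.075]); tilt(2)"
```

```text
clock: 7.45
tool_pos: [0.3954, 0.3746, 0.0754]
eef_rot: [0.0, 0.428, 0.904, 0.0]
force: [2.5, -1.4, -0.0]
opening: 0.0209
finger_force: 30.0
clock: 8.28
tool_pos: [0.3959, 0.3742, 0.0754]
eef_rot: [0.001, 0.862, 0.507, 0.001]
force: [4.0, -4.1, 1.2]
opening: 0.0213
finger_force: 30.0
clock: 9.12
tool_pos: [0.3952, 0.3735, 0.0752]
eef_rot: [0.001, 1.0, 0.001, -0.0]
force: [3.6, -4.6, 1.4]
opening: 0.021
finger_force: 30.0
t 9.12 pos [0.3952 0.3735 0.0752] yaw -89.9 q6 2.306 F [ 3.6 -4.6  1.4] M [-1.29 -0.42 -0.06] shift [-0.001 -0.     0.001] turn None
top slope [  7.8 -14.5] down-to-screw mrad 16.44 other 1.08 z at centre 47.87 7808
scene slope [  8.3 -10.1] down-to-screw mrad 12.93 other -1.68 z at centre 45.56 2933
```

The tilt fell from about 35 to about 15 mrad in 0.73 turn, so roughly 0.7 turn is left. I'll release, lift, go half a turn back and regrip.

```bash
python3 -m creep '[[[0,0,0,0,0,0],[0,0,0,0,0,0],[0,0,0,0,0,0],[0,0,-0.15,0,0,0],[0,0,-0.3,0,0,0],[0,0,-0.35,0,0,-0.019],[0,0,-0.35,0,0,-0.038],[0,0,-0.35,0,0,-0.057],[0,0,-0.35,0,0,-0.076],[0,0,-0.35,0,0,-0.095]]]' 0.3 30
python3 -m creep '[[[0,0,0,0,0,-0.019],[0,0,0,0,0,-0.038],[0,0,0,0,0,-0.057],[0,0,0,0,0,-0.076],[0,0,0,0,0,-0.095],[0,0,0,0,0,-0.114],[0,0,0,0,0,-0.133],[0,0,0,0,0,-0.152],[0,0,0,0,0,-0.171],[0,0,0,0,0,-0.19]]]'
python3 -m creep '[[[0,0,0,0,0,-0.019],[0,0,0,0,0,-0.038],[0,0,0,0,0,-0.057],[0,0,0,0,0,-0.076],[0,0,0,0,0,-0.095],[0,0,0,0,0,-0.114],[0,0,0,0,0,-0.133],[0,0,0,0,0,-0.152],[0,0,0,0,0,-0.171],[0,0,0,0,0,-0.19]]]'
python3 -c "
from h import *
togo([.395,.3735,.075],90); tilt(3)"
```

```text
clock: 10.15
tool_pos: [0.3949, 0.3749, 0.1279]
eef_rot: [-0.0, 0.954, 0.299, 0.0]
force: [-0.2, 0.4, -0.1]
opening: 0.0573
finger_force: 0.0
clock: 10.98
tool_pos: [0.3948, 0.3749, 0.1277]
eef_rot: [-0.0, 0.621, 0.784, 0.0]
force: [-0.3, -0.2, 0.4]
opening: 0.0571
finger_force: 0.0
clock: 11.82
tool_pos: [0.3948, 0.3748, 0.1277]
eef_rot: [-0.0, 0.073, 0.997, 0.0]
force: [0.5, 0.3, -0.4]
opening: 0.0573
finger_force: 0.0
t 11.82 pos [0.3948 0.3748 0.1277] yaw 81.6 q6 -0.687 F [ 0.5  0.3 -0.4] M [-0.02  0.01 -0.  ] shift [-0.002 -0.009  0.352] turn -0.0234
top slope [  6.6 -13.4] down-to-screw mrad 14.86 other 1.44 z at centre 47.84 11905
scene slope [  7.5 -10.5] down-to-screw mrad 12.88 other -0.78 z at centre 45.44 4288
```

```bash
python3 -m creep '[[[0,0,0,0,0,-0.019],[0,0,0.1,0,0,-0.0234],[0,0,0.25,0,0,-0.0234],[0,0,0.33,0,0,-0.0234],[0,0,0.35,0,0,-0.0234],[0,0,0.35,0,0,-0.0234]]]' 0.3
python3 -m creep '[[[0,0,0,0,0,0],[0,0,0,0,0,0],[0,0,0,0,0,0],[0,0,0,0,0,0],[0,0,0,0,0,0],[0,0,0,0,0,0],[0,0,0,0,0,0],[0,0,0,0,0,0],[0,0,0,0,0,0.01],[0,0,0,0,0,0.02]]]' -1 30
python3 -m creep '[[[0,0,0,0,0,0.019],[0,0,0,0,0,0.038],[0,0,0,0,0,0.057],[0,0,0,0,0,0.076],[0,0,0,0,0,0.095],[0,0,0,0,0,0.114],[0,0,0,0,0,0.133],[0,0,0,0,0,0.152],[0,0,0,0,0,0.171],[0,0,0,0,0,0.19]]]'
python3 -m creep '[[[0,0,0,0,0,0.019],[0,0,0,0,0,0.038],[0,0,0,0,0,0.057],[0,0,0,0,0,0.076],[0,0,0,0,0,0.095],[0,0,0,0,0,0.114],[0,0,0,0,0,0.133],[0,0,0,0,0,0.152],[0,0,0,0,0,0.171],[0,0,0,0,0,0.19]]]'
python3 -m creep '[[[0,0,0,0,0,0.019],[0,0,0,0,0,0.038],[0,0,0,0,0,0.057],[0,0,0,0,0,0.076],[0,0,0,0,0,0.095],[0,0,0,0,0,0.1],[0,0,0,0,0,0.1]]]'
python3 -c "
from h import *
togo([.395,.3735,.075],90)"
```

```text
clock: 12.62
tool_pos: [0.3944, 0.3741, 0.0744]
eef_rot: [-0.001, 0.004, 1.0, -0.001]
force: [0.7, -1.0, 0.8]
opening: 0.057
finger_force: 0.0
clock: 13.45
tool_pos: [0.3951, 0.3743, 0.0755]
eef_rot: [0.0, 0.068, 0.998, -0.0]
force: [1.4, -3.2, 3.8]
opening: 0.0211
finger_force: 30.0
clock: 14.28
tool_pos: [0.3961, 0.3748, 0.0756]
eef_rot: [0.001, 0.618, 0.786, 0.001]
force: [5.1, -3.3, 2.2]
opening: 0.0211
finger_force: 30.0
clock: 15.12
tool_pos: [0.3963, 0.3739, 0.0756]
eef_rot: [0.001, 0.953, 0.303, 0.001]
force: [4.5, -7.3, 3.4]
opening: 0.0208
finger_force: 30.0
clock: 15.7
tool_pos: [0.3958, 0.3734, 0.0754]
eef_rot: [0.001, 1.0, -0.004, 0.0]
force: [4.8, -8.3, 3.8]
opening: 0.0213
finger_force: 30.0
t 15.7 pos [0.3958 0.3734 0.0754] yaw -90.5 q6 2.317 F [ 4.8 -8.3  3.8] M [-1.85 -0.74  0.01] shift [-0.006 -0.001  0.003] turn -0.5014
```

```bash
python3 -m creep '[[[0,0,0,0,0,0],[0,0,0,0,0,0],[0,0,0,0,0,0],[0,0,-0.15,0,0,0],[0,0,-0.3,0,0,0],[0,0,-0.35,0,0,-0.019],[0,0,-0.35,0,0,-0.038],[0,0,-0.35,0,0,-0.057],[0,0,-0.35,0,0,-0.076],[0,0,-0.35,0,0,-0.095]]]' 0.3 30
python3 -m creep '[[[0,0,0,0,0,-0.019],[0,0,0,0,0,-0.038],[0,0,0,0,0,-0.057],[0,0,0,0,0,-0.076],[0,0,0,0,0,-0.095],[0,0,0,0,0,-0.114],[0,0,0,0,0,-0.133],[0,0,0,0,0,-0.152],[0,0,0,0,0,-0.171],[0,0,0,0,0,-0.19]]]'
python3 -m creep '[[[0,0,0,0,0,-0.019],[0,0,0,0,0,-0.038],[0,0,0,0,0,-0.057],[0,0,0,0,0,-0.076],[0,0,0,0,0,-0.095],[0,0,0,0,0,-0.114],[0,0,0,0,0,-0.133],[0,0,0,0,0,-0.152],[0,0,0,0,0,-0.171],[0,0,0,0,0,-0.19]]]'
python3 -c "
from h import *
togo([.395,.3735,.075],90); tilt(4)"
```

```text
clock: 16.53
tool_pos: [0.3949, 0.375, 0.1279]
eef_rot: [-0.0, 0.956, 0.293, 0.0]
force: [-0.6, -0.3, -0.6]
opening: 0.0572
finger_force: 0.0
clock: 17.37
tool_pos: [0.3948, 0.375, 0.1277]
eef_rot: [-0.0, 0.626, 0.78, 0.0]
force: [0.4, -0.3, 1.0]
opening: 0.0571
finger_force: 0.0
clock: 18.2
tool_pos: [0.3948, 0.375, 0.1277]
eef_rot: [-0.0, 0.079, 0.997, 0.0]
force: [0.0, 0.1, -0.1]
opening: 0.0571
finger_force: 0.0
t 18.2 pos [0.3948 0.375  0.1277] yaw 80.9 q6 -0.675 F [ 0.   0.1 -0.1] M [-0.02 -0.05  0.05] shift [-0.003 -0.01   0.351] turn -0.0252
top slope [ 1.4 -3.5] down-to-screw mrad 3.72 other 0.71 z at centre 48.06 15852
scene slope [ 2.1 -0.6] down-to-screw mrad 1.6 other -1.49 z at centre 45.63 5844
```

The readings agree: touching was about 0.25 turn ago and about 0.16 turn is left.

```bash
python3 -m creep '[[[0,0,0,0,0,-0.019],[0,0,0.1,0,0,-0.0252],[0,0,0.25,0,0,-0.0252],[0,0,0.33,0,0,-0.0252],[0,0,0.35,0,0,-0.0252],[0,0,0.35,0,0,-0.0252]]]' 0.3
python3 -m creep '[[[0,0,0,0,0,0],[0,0,0,0,0,0],[0,0,0,0,0,0],[0,0,0,0,0,0],[0,0,0,0,0,0],[0,0,0,0,0,0],[0,0,0,0,0,0],[0,0,0,0,0,0]]]' -1 30
python3 -m creep '[[[0,0,0,0,0,0.019],[0,0,0,0,0,0.038],[0,0,0,0,0,0.057],[0,0,0,0,0,0.076],[0,0,0,0,0,0.095],[0,0,0,0,0,0.114],[0,0,0,0,0,0.133],[0,0,0,0,0,0.152],[0,0,0,0,0,0.16],[0,0,0,0,0,0.16]]]'
python3 -m creep '[[[0,0,0,0,0,0],[0,0,0,0,0,0],[0,0,0,0,0,0],[0,0,-0.15,0,0,0],[0,0,-0.3,0,0,0],[0,0,-0.55,0,0,0],[0,0,-0.8,0,0,0],[0,0,-1.0,0,0,0],[0,0,-1.0,0,0,0]]]' 0.3 30
python3 - <<'E'
from h import *
togo([.395,.3735,.075],90); tilt(4)
f=get("top");P=pts(f);g=get("scene");Q=pts(g)
for F,X in((f,P),(g,Q)):
    h=cv2.cvtColor(F["color"],cv2.COLOR_RGB2HSV);z=X[...,2]
    m=(h[...,0]>35)&(h[...,0]<95)&(h[...,1]>45)&(z>.18)&(z<.34)&(X[...,0]>.42)&(X[...,0]<.56)&(X[...,1]>.08)&(X[...,1]<.27)
    Y=X[m]; print(m.sum(),Y.min(0).round(3),Y.max(0).round(3)); v=np.linalg.svd(Y-Y.mean(0))[2][0]; print(v.round(3),Y.mean(0).round(3))
E
```

```text
clock: 19.1
tool_pos: [0.3944, 0.3741, 0.0744]
eef_rot: [-0.001, 0.003, 1.0, -0.001]
force: [0.4, -1.0, -1.1]
opening: 0.0571
finger_force: 0.0
clock: 19.77
tool_pos: [0.395, 0.3737, 0.0756]
eef_rot: [-0.0, 0.003, 1.0, -0.001]
force: [0.3, -5.1, 4.8]
opening: 0.0208
finger_force: 30.0
clock: 20.6
tool_pos: [0.3957, 0.3744, 0.0756]
eef_rot: [0.001, 0.485, 0.874, 0.0]
force: [2.7, -4.0, 2.3]
opening: 0.0208
finger_force: 30.0
clock: 21.35
tool_pos: [0.3975, 0.3773, 0.2316]
eef_rot: [0.002, 0.484, 0.875, 0.005]
force: [1.5, 1.2, -0.2]
opening: 0.0573
finger_force: 0.0
t 21.35 pos [0.3975 0.3773 0.2316] yaw 32.1 q6 0.177 F [ 1.5  1.2 -0.2] M [-0.04 -0.    0.05] shift [-0.015 -0.038  1.044] turn -0.1608
top slope [ 0.7 -1.3] down-to-screw mrad 1.48 other 0.04 z at centre 48.22 16441
scene slope [0.9 1. ] down-to-screw mrad -0.37 other -1.24 z at centre 45.77 6168
25 [0.492 0.137 0.266] [0.518 0.212 0.299]
[-0.263 -0.899  0.349] [0.506 0.184 0.282]
13 [0.483 0.127 0.281] [0.495 0.172 0.293]
[-0.113 -0.979  0.168] [0.489 0.14  0.289]
```

The board is level, within 1.5 mrad in both views. Next is the lever: I'll rise, close the fingers and go above the grip.

```bash
python3 -m creep '[[[0,0,-0.2,0,0,0],[0,0,-0.47,0,0,0],[0,0,-0.74,0,0,0],[-0.15,-0.02,-0.86,0,0,0],[-0.4,-0.04,-0.86,0,0,0],[-0.65,-0.06,-0.86,0,0,0],[-0.9,-0.08,-0.86,0,0,0],[-1.0,-0.1,-0.86,0,0,0],[-1.0,-0.1,-0.86,0,0,0]]]' -1 30
python3 -c "
from h import *
togo([.5015,.172,.36])"
```

```text
clock: 22.6
tool_pos: [0.4629, 0.2368, 0.354]
eef_rot: [0.0, 0.486, 0.874, -0.001]
force: [0.7, 0.5, 0.4]
opening: 0.0017
finger_force: 0.0
t 22.6 pos [0.4629 0.2368 0.354 ] yaw 31.8 q6 -0.105 F [0.7 0.5 0.4] M [-0.05  0.03  0.05] shift [-0.503 -0.009 -0.04 ] turn None
```

```bash
python3 -m creep '[[[-0.2,0,0,0,0,0],[-0.42,0,0,0,0,0],[-0.503,-0.009,0,0,0,0],[-0.503,-0.009,0,0,0,0],[-0.503,-0.009,0,0,0,0]]]' -1 30
python3 - <<'E'
from h import *
togo([.5015,.172,.29])
f=get("top");g=get("scene")
a=cv2.resize(f["color"][160:280,150:270],None,fx=3.33,fy=3.33,interpolation=cv2.INTER_CUBIC)
b=cv2.resize(g["color"][110:230,200:320],None,fx=3.33,fy=3.33,interpolation=cv2.INTER_CUBIC)
cv2.imwrite("pics/s5.png",np.hstack([a,b])[...,::-1])
E
```

```text
clock: 23.02
tool_pos: [0.5005, 0.1753, 0.3539]
eef_rot: [-0.001, 0.485, 0.875, -0.0]
force: [-0.8, -0.1, -0.3]
opening: 0.0007
finger_force: 0.0
t 23.02 pos [0.5005 0.1753 0.3539] yaw 32.0 q6 -0.244 F [-0.8 -0.1 -0.3] M [-0.07  0.08 -0.01] shift [-0.022 -0.006  0.426] turn None
```

View pics/s5.png

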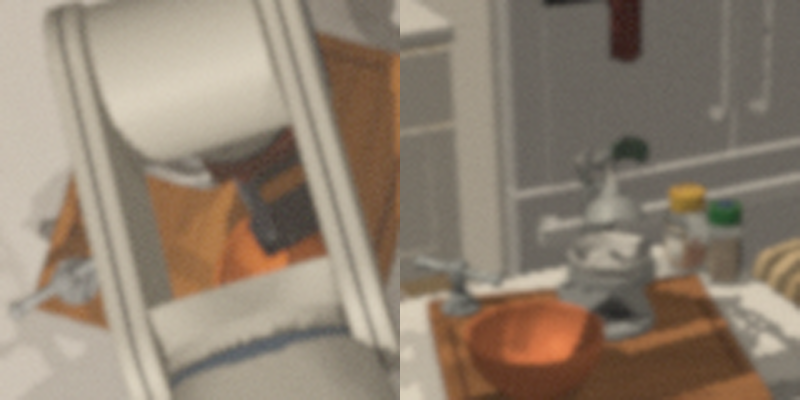

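The closed fingertips at crop (627,60) hang straight above the green grip at (630,150). I'll push down in steps.

```bash
python3 -m creep '[[[-0.02,0,0.1,0,0,0],[-0.02,0,0.2,0,0,0],[-0.02,0,0.3,0,0,0],[-0.02,0,0.38,0,0,0],[-0.02,0,0.46,0,0,0],[-0.02,0,0.54,0,0,0],[-0.02,0,0.62,0,0,0],[-0.02,0,0.68,0,0,0]]]' -1 30
python3 -m creep '[[[0,0,0.05,0,0,0],[0,0,0.1,0,0,0],[0,0,0.14,0,0,0],[0,0,0.17,0,0,0],[0,0,0.2,0,0,0]]]' -1 30
python3 -c "
from h import *
togo([.5015,.172,.205]);g=get('scene');Q=pts(g);h=cv2.cvtColor(g['color'],cv2.COLOR_RGB2HSV)
m=(h[...,0]>35)&(h[...,0]<95)&(h[...,1]>45)&(Q[...,2]>.18)&(Q[...,2]<.34)&(Q[...,0]>.42)&(Q[...,0]<.56)&(Q[...,1]>.08)&(Q[...,1]<.27);print(m.sum(),Q[m].min(0),Q[m].max(0))"
```

```text
clock: 23.78
tool_pos: [0.5018, 0.1734, 0.2517]
eef_rot: [-0.0, 0.484, 0.875, -0.0]
force: [0.6, -1.3, 1.5]
opening: 0.0004
finger_force: 0.9
clock: 24.2
tool_pos: [0.5024, 0.1724, 0.222]
eef_rot: [-0.0, 0.484, 0.875, 0.0]
force: [-0.6, -1.3, 3.0]
opening: 0.0002
finger_force: 0.9
t 24.2 pos [0.5024 0.1724 0.222 ] yaw 32.1 q6 -0.251 F [-0.6 -1.3  3. ] M [-0.27  0.13  0.01] shift [ 0.001 -0.006  0.113] turn None
21 [0.47838127 0.11327446 0.21211793] [0.49572261 0.16373173 0.23008328]
```

Pushing at about 3 N. I'll continue gently to the stop.

```bash
python3 -m creep '[[[0,0,0.03,0,0,0],[0,0,0.05,0,0,0],[0,0,0.07,0,0,0],[0,0,0.07,0,0,0]]]' -1 30
python3 -m creep '[[[0,0,0.02,0,0,0],[0,0,0.03,0,0,0],[0,0,0.03,0,0,0]]]' -1 30
```

```text
clock: 24.58
tool_pos: [0.5024, 0.1723, 0.2113]
eef_rot: [-0.0, 0.484, 0.875, -0.0]
force: [-0.3, 0.3, 0.9]
opening: 0.0006
finger_force: 0.1
clock: 24.83
tool_pos: [0.5023, 0.1723, 0.207]
eef_rot: [-0.0, 0.484, 0.875, -0.0]
force: [0.1, -0.6, 1.0]
opening: 0.0003
finger_force: 0.3
```

```bash
python3 -m creep '[[[0,0,0.015,0,0,0],[0,0,0.03,0,0,0],[0,0,0.03,0,0,0]]]' -1 30
python3 -m creep '[[[0,0,0.01,0,0,0],[0,0,0.02,0,0,0],[0,0,0.02,0,0,0]]]' -1 30
python3 -c "
from h import *
togo([.5015,.172,.205]);g=get('scene');Q=pts(g);h=cv2.cvtColor(g['color'],cv2.COLOR_RGB2HSV)
m=(h[...,0]>35)&(h[...,0]<95)&(h[...,1]>45)&(Q[...,2]>.16)&(Q[...,2]<.34)&(Q[...,0]>.42)&(Q[...,0]<.56)&(Q[...,1]>.08)&(Q[...,1]<.27);print(m.sum(),Q[m].min(0),Q[m].max(0))"
```

```text
clock: 25.08
tool_pos: [0.5031, 0.1723, 0.205]
eef_rot: [0.001, 0.484, 0.875, 0.0]
force: [-6.2, -4.0, 21.5]
opening: 0.0007
finger_force: 10.8
clock: 25.33
tool_pos: [0.5036, 0.1723, 0.2042]
eef_rot: [0.001, 0.484, 0.875, 0.001]
force: [-12.3, -6.3, 38.8]
opening: 0.0005
finger_force: 19.9
t 25.33 pos [0.5036 0.1723 0.2042] yaw 32.1 q6 -0.251 F [-12.3  -6.3  38.8] M [-1.17  2.12  0.01] shift [ 0.006 -0.013 -0.005] turn None
22 [0.48094509 0.11356723 0.19259139] [0.50015791 0.16074536 0.21065618]
```

The stop is firmly reached at 39 N. I'll retreat straight up and check.

```bash
python3 -m creep '[[[0,0,-0.05,0,0,0],[0,0,-0.15,0,0,0],[0,0,-0.35,0,0,0],[0,0,-0.6,0,0,0],[0,0,-0.85,0,0,0],[0,0,-1,0,0,0],[0,0,-1,0,0,0],[0,0,-1,0,0,0]]]' -1 30
python3 - <<'E'
from h import *
togo([.5,.17,.35]); tilt(4)
f=get("top");g=get("scene")
Q=pts(g);h=cv2.cvtColor(g['color'],cv2.COLOR_RGB2HSV)
m=(h[...,0]>35)&(h[...,0]<95)&(h[...,1]>45)&(Q[...,2]>.16)&(Q[...,2]<.34)&(Q[...,0]>.42)&(Q[...,0]<.56)&(Q[...,1]>.08)&(Q[...,1]<.27);print(m.sum(),Q[m].min(0),Q[m].max(0))
cv2.imwrite("pics/s6.png",np.hstack([cv2.resize(f["color"],(400,300)),cv2.resize(g["color"][110:230,180:340],(400,300))])[...,::-1])
E
```

```text
clock: 26.05
tool_pos: [0.503, 0.1727, 0.3509]
eef_rot: [0.001, 0.484, 0.875, 0.001]
force: [-0.4, -0.3, -0.4]
opening: 0.0003
finger_force: 0.0
t 26.05 pos [0.503  0.1727 0.3509] yaw 32.1 q6 -0.251 F [-0.4 -0.3 -0.4] M [-0.09  0.04 -0.04] shift [-0.005 -0.026  0.006] turn None
top slope [-4.6  1.4] down-to-screw mrad -3.67 other 3.17 z at centre 48.86 2992
scene slope [0.8 0.6] down-to-screw mrad -0.07 other -1.0 z at centre 45.76 5894
29 [0.48123733 0.11214118 0.19581033] [0.49936289 0.17663798 0.21266958]
```

View pics/s6.png

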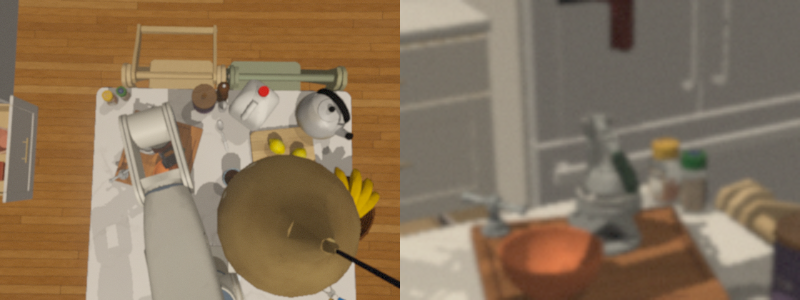

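The right-hand crop shows the lever down, with the grip at about (625,170), the board level and the bowl in place. The hand is clear. The scene tilt is unchanged. The arm hides the board in the top view.

```bash
python3 -c "
from plant import *
print(hand_in())"
```

```text
the job is handed in; nothing more can be done
None
```

I wound the screw foot down about 1.4 turns until the board read level to within about 1.5 mrad in both camera views, then pushed the lever down to its stop, and handed the job in at about 26 s; no verdict came back, and the load on each foot was not measured directly.

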